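# Clear the setting gauge and swing the hold-down arm home

## Robot

A 6-joint arm with a two-finger parallel gripper is mounted at the origin on the work surface. World frame = base frame: x ahead of the robot, y to its left, z up, the work surface at z = 0. Lengths are in m, angles in rad, forces in N, time in s.
With the tool pointing down it reaches from about 0.35 to 0.775 m from the base axis. Payload 7.3 kg.
Tool frame: the origin (TCP) lies at the very end of the fingers, on their centre line; the grasp point (between the pads) lies 19 mm behind it (robot.hold_point_z is the distance from the TCP to the grasp point, in m); z points along the fingers, y is the direction in which the jaws open and shut (so a half turn about z gives the same grasp; the last joint's range is limited). The gripper opens to 92 mm and grips with 3 to 60 N. Pads are 19 mm wide; open, the fingers measure 130 mm over their backs; the gripper's body (75 mm by 190 mm) begins 47 mm behind the grasp point.
Start: joints at [1.085, 0.342, 1.524, -0, 1.275, -0.146], TCP at [0.175, 0.495, 0.227] pointing down, gripper open.
Joint ranges: [-2.53, 2.53], [-0.77, 2.02], [0.04, 2.7], [-1, 4.14], [0.28, 2.66], [-3.11, 3.11]. Speed limits (rad/s): [2.57, 2.57, 3.14, 3.14, 3.14, 3.14].

## Interface

Orientations are given as [roll, pitch, yaw] about the fixed x, y, z axes, in that order (R = Rz(yaw) Ry(pitch) Rx(roll)).
In Python, from cell import monitor, viewer, robot gives the robot as it stands.
- The arm moves only by the tool move_arm, never from a script. Its argument "deltas" is a list of rows, each an object of numbers: "x", "y", "z": the shift along the tool's x, y, z in m; "wx", "wy", "wz": the turn, a rotation vector about the tool's x, y, z in degrees; "hand": the opening, from 0 (shut) to 1 (fully open). In form: [{"x": .., "y": .., "z": .., "wx": .., "wy": .., "wz": .., "hand": ..}, ...]. A call has 1 to 8 rows; each row is the pose to reach, as a shift and turn from the pose commanded when the call began, along the tool's axes at that moment; what a row does not reach only later rows make up. A row lasts 1/8 s, in which the tool goes at most 62.5 mm and 10.7 degrees, less where a joint would pass 70% of its speed; a pose out of reach is approached as far as the arm can. A call with a gripper value outside its range is refused whole. The fingers move at their own pace and stop on an object; "grip_force" is the grip in N (left out, the last holds). Time passes only in rows, so rows that repeat a pose let the fingers close. It gives the time, the measured TCP pose, the force and the opening at its end, in the units of the state.
- monitor.observe(): the state, without advancing time (a new reading comes with each control period).
- viewer.read_camera(name): name is "scene" or "side" or "wrist"; returns the picture (420x560x3 uint8, red, green, blue); there is no depth.
- viewer.camera_params(name): a dict with "camera_matrix" (3x3 intrinsics, pixels), "k1" (the pictures are not rectified: a ray, as slopes to the right and down, at radius r is drawn at 1 + k1 r^2 times it, then the intrinsics apply), "R" (3x3) and "t" (3): a world point X has camera coordinates R X + t. Camera axes: x right, y down, z forward; pixel columns grow to the right and rows downward; lengths in m; the calibration is good to about 2 mm. A picture is of the moment at which its call begins: read the wrist's pose just before it. camera_params takes no time and is no camera call; for the wrist camera it gives the pose at the moment of the call.
- robot.hand_in(): hands the job in, once; it reports no verdict.
The state is a dict: "time": time; "qpos": joint angles; "qvel": joint speeds; "joint_efforts": joint torques, N m; "tool_pos": TCP position; "tool_rot": TCP orientation; "contact_force": force on the tool from outside, world axes, zero at the start; "torque": the same for the moment, N m; "opening": finger opening in m.
Only numpy, scipy, OpenCV 4.12 (cv2) and the standard library are available. Lean on these libraries where they do the work, as an engineer would, in place of code of your own. Each camera call takes 0.05 s, during which the arm holds its last target. There are 200 camera calls.

## Task

The steel setting gauge has been left lying on the casting in the sloping fixture, just where the hold-down arm has to go: lift it off and set it down gently, flat on its base, in the shallow open tray. Only then swing the hold-down arm up across the casting until it seats fully home in its end detent, and leave it there. Do not disturb the other things on the bench.

Things in the scene. Friction and masses are not known exactly. Their poses are not given: they have to be found in the camera images.
- fixture: Fixed assembly fixture, black base 220 (x) x 270 (y) mm; origin under its centre. Its black face plate slopes 30 deg, rising towards the fixture's +x. Face coordinates: centre u=v=n=0 lies 90 mm above the origin; u = up the slope (0.866,0,0.5 in fixture axes), v = fixture y, n = outward normal (-0.5,0,0.866).
- seat (a point): Centre of the top of the aluminium casting bolted on the face (u 0, v 0, n 35 mm), where the hold-down arm's pad must land. The casting measures 100 (u) x 120 (v) mm. Two small stops, 6 mm high, at v +-36 mm keep the gauge's lower edge from sliding down.
- pivot (a point): On the hold-down arm's pivot axis (parallel to n), at u 0, v +100, n 44 mm, the height of the arm's underside. The detent post, 28 mm across with a spring ball on top, stands on the far side of the casting at u -11, v -90 mm.
- gauge: Setting gauge, loose, dark steel, inverted T: base slab 50 (x) x 120 (y) x 15 (z) mm with an upright grip rib along its middle, 20 (x) x 95 (y) mm, from z 15 to z 47 mm. Origin at the centre of the underside, z up through the rib. It starts flat on the casting, tilted 30 deg with the face (its axes along u, v, n). About 0.42 kg.
- tray: Grey shallow open tray, fixed, 120 (x) x 180 (y) x 30 (z) mm outside, walls and floor 5 mm; origin at the centre of the underside. The blue parts bin beside it is deeper (60 mm) and 110 x 160 mm.
- hold_arm (a joint): Angle of the hold-down arm about its pivot, rad: 0 = pointing down the slope (-u), grows as it swings towards the casting, 1.571 = across the casting (-v), at its stop. Flat steel bar 22 mm wide, n 44 to 56 mm, 195 mm long from the pivot. A stiff hinge holds it anywhere; from 1.45 rad it needs about 5 N more at the knob to pass the spring ball, peak at 1.51, then snaps home.
- knob_top (a point): Centre of the top of the hold-down arm's knob: a black upright cylinder, 26 mm across and 50 mm tall, axis along n, 165 mm from the pivot axis, from n = 56 to n = 106 mm.
- bottle: Bystander: white bottle, 48 mm across, 130 mm tall; origin under its centre.
- screwdriver: Bystander: screwdriver 190 mm long, lying; origin under its middle.
- wrench: Bystander: wrench 180 mm long, lying flat; origin under its middle.
- mallet: Bystander: hammer 260 mm long, lying; origin under its middle.
- collar: Bystander: aluminium collar, 70 mm across, 30 mm high; origin under its centre.
- can: Bystander: can, 66 mm across, 100 mm tall; origin under its centre.
- mug: Bystander: white mug, 80 mm across, 90 mm tall; origin under its centre.
There are look-alikes about, which are no part of the job. Leave any red or turquoise look-alike of the gauge alone.

How it is judged:
By the outcome, as a careful person would: the job done as asked, in the order asked, and still so for the second after the job is handed in, with the robot touching nothing.
It also fails if it takes over 53 s, if anything falls off the work surface, if the arm or the gripper's body presses on something with over 40 N, if the wrist force passes 120 N, or if a joint passes its speed limit or range.

## Working session

There is one attempt and no reset: what is moved stays moved. The work goes in short steps, Python scripts to look and compute and a tool call to move; the robot and the scene stay as the last step left them, time stands still between calls to the robot, and variables do not carry over. Pictures are saved under pics/ and viewed, about 8 in all and at most 12, crops included, and the job is handed in when it is done.

Besides the shell and the picture viewer there is one more tool, called by a JSON object that holds its "op" and its "data", one argument or row to a line. move_arm: Moves the arm, as the interface text tells. Its arguments: {"type":"object","properties":{"deltas":{"type":"array","items":{"type":"object","properties":{"x":{"type":"number"},"y":{"type":"number"},"z":{"type":"number"},"wx":{"type":"number"},"wy":{"type":"number"},"wz":{"type":"number"},"hand":{"type":"number"}}}},"grip_force":{"type":"number"}},"required":["deltas"]}

```bash
ls; mkdir -p pics
cat > h.py <<'E'
import numpy as np, cv2
from cell import monitor, viewer, robot
def snap(n,f):
    p=viewer.camera_params(n); im=viewer.read_camera(n); cv2.imwrite(f,im[:,:,::-1]); return im,p
def ray(p,uv):
    K=np.array(p["camera_matrix"]);R=np.array(p["R"]);t=np.array(p["t"]).ravel()
    d=np.array([(uv[0]-K[0,2])/K[0,0],(uv[1]-K[1,2])/K[1,1]]);s=d.copy()
    for _ in range(30): s=d/(1+p["k1"]*(s@s))
    return -R.T@t, R.T@np.array([s[0],s[1],1])
def plane(p,uv,z):
    o,d=ray(p,uv); return o+d*(z-o[2])/d[2]
def proj(p,X):
    K=np.array(p["camera_matrix"]);c=np.array(p["R"])@np.array(X)+np.array(p["t"]).ravel()
    s=c[:2]/c[2]; s=s*(1+p["k1"]*(s@s)); return np.array([K[0,0]*s[0]+K[0,2],K[1,1]*s[1]+K[1,2]])
def tri(obs):
    A=np.zeros((3,3));b=np.zeros(3)
    for p,uv in obs:
        o,d=ray(p,uv);d=d/np.linalg.norm(d);M=np.eye(3)-np.outer(d,d);A+=M;b+=M@o
    return np.linalg.solve(A,b)
E
python3 - <<'E'
from h import *
np.set_printoptions(precision=4,suppress=True)
a,p=snap("scene","pics/a.png");b,q=snap("side","pics/b.png");snap("wrist","pics/w.png")
for c in(p,q): print(c["camera_matrix"],c["k1"],-np.array(c["R"]).T@np.array(c["t"]).ravel(),np.array(c["R"]))
print(monitor.observe())
E
```

```text
pics
[[402.6388   0.     274.5665]
 [  0.     402.6388 211.1297]
 [  0.       0.       1.    ]] -0.05743207547677474 [ 1.3327 -0.8227  0.9003] [[ 0.7044  0.7098  0.0001]
 [ 0.3992 -0.3961 -0.8269]
 [-0.5869  0.5825 -0.5624]]
[[441.1938   0.     277.4529]
 [  0.     441.1938 207.1458]
 [  0.       0.       1.    ]] -0.11818615869532013 [0.3278 0.8297 1.0029] [[-0.9696 -0.244   0.0189]
 [-0.1846  0.6786 -0.711 ]
 [ 0.1607 -0.6928 -0.703 ]]
{'time': 0.15, 'qpos': array([ 1.085 ,  0.3426,  1.5248,  0.    ,  1.2754, -0.146 ]), 'qvel': array([-0.002 , -0.0016, -0.0038, -0.001 , -0.0002, -0.0017]), 'joint_efforts': array([  0.0009, -43.1466, -24.4354,   0.0717,   0.0537,  -0.0001]), 'tool_pos': array([0.1748, 0.4947, 0.2262]), 'tool_rot': array([-3.1405, -0.0002,  2.8017]), 'contact_force': array([ 0.4824, -0.8281,  0.2356]), 'torque': array([0.0103, 0.0288, 0.0499]), 'opening': 0.09172990751961584}
```

View pics/a.png

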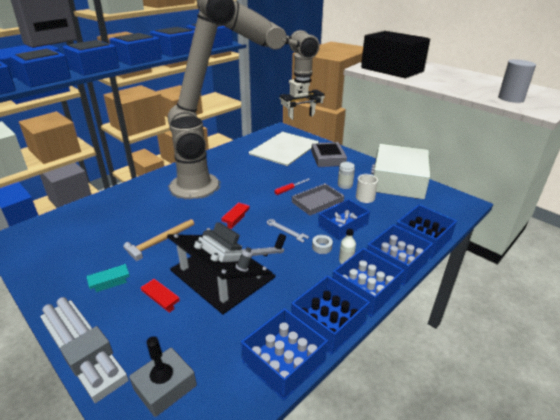

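View pics/b.png

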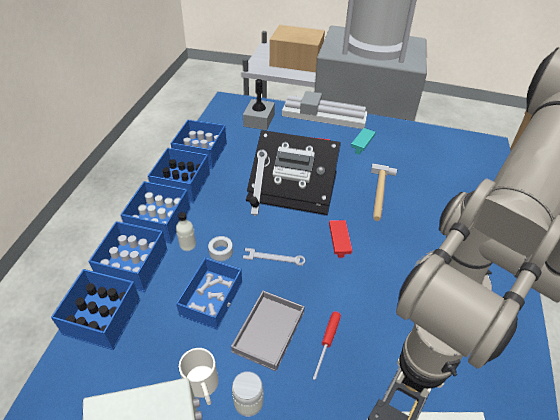

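Scene picture: the grey gauge lies on the casting at about (228,240). Side picture: the gauge is at (294,160), the tray at (269,328), and the knob at (255,205). Candidates for the gauge in the side view are the grey one (294,160), the red one (341,237) and the turquoise one (363,140). In the scene view there is another red one at (160,293). I choose the grey one on the casting. Next is a close crop to check it.

Run:
```python
import cv2,numpy as np
a=cv2.imread("pics/a.png")[205:305,155:295];b=cv2.imread("pics/b.png")[125:220,235:350]
c=cv2.imread("pics/b.png")[285:370,225:310]
a=cv2.resize(a,None,fx=3.5,fy=3.5,interpolation=2)  # 490x350
b=cv2.resize(b,None,fx=6,fy=6,interpolation=2) #690x570
cv2.imwrite("pics/cb.png",b)
o=np.zeros((350,800,3),np.uint8);o[:350,:490]=a
c=cv2.resize(c,None,fx=3.6,fy=3.6,interpolation=2);o[:c.shape[0],492:492+c.shape[1]]=c[:350]
cv2.imwrite("pics/ca.png",o)
```

```text
(no output)
```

View pics/cb.png

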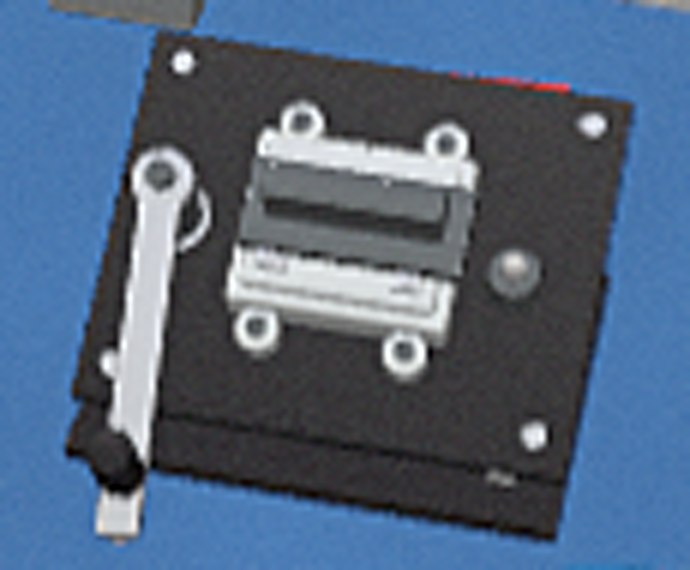

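View pics/ca.png

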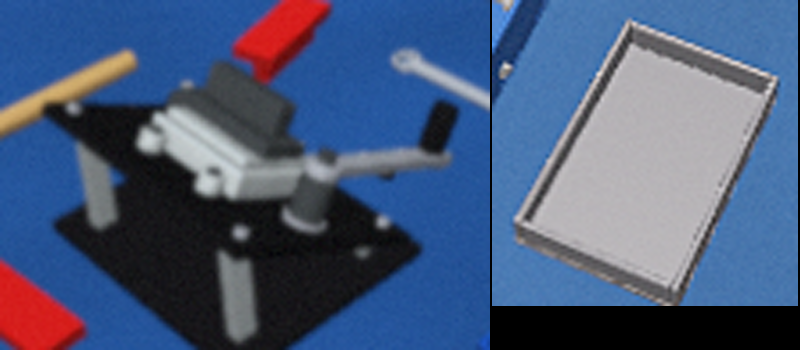

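The crops confirm the grey inverted-T gauge on the casting, with its rib along v, at side pixel about (294,160). The hold-down arm points down the slope (angle about 0). The tray is empty. Next I fit the fixture pose, the gauge pose and the tray.

```bash
cat > fit.py <<'E'
from h import *
from scipy.optimize import least_squares
np.set_printoptions(precision=4,suppress=True)
P=viewer.camera_params("scene");Q=viewer.camera_params("side")
def Rz(a): c,s=np.cos(a),np.sin(a); return np.array([[c,-s,0],[s,c,0],[0,0,1]])
F=np.array([[.866,0,.5],[0,1,0],[-.5,0,.866]])  # rows u,v,n
def face(u,v,n): return np.array([0,0,.09])+np.array([u,v,n])@F
def W(f,X): return Rz(f[2])@X+np.array([f[0],f[1],0])
E
python3 - <<'E'
from fit import *
sc=lambda x,y:(x/6+235,y/6+125)
a=lambda x,y:(x/3.5+155,y/3.5+205)
obs=[(Q,face(0,.1,.060),sc(160,174)),(Q,np.array([-.11,-.135,.005]),sc(556,537)),(Q,np.array([-.11,.135,.005]),sc(66,448)),
(P,np.array([.11,-.135,.005]),a(55,225)),(P,np.array([-.11,.135,.005]),a(420,249)),(Q,face(-.011,-.09,.045),sc(515,262))]
g=[(Q,(.025,.06,.015),sc(265,155)),(Q,(.025,-.06,.015),sc(478,186)),(Q,(-.025,-.06,.015),sc(462,272)),(Q,(-.025,.06,.015),sc(242,238)),
(P,(.01,-.0475,.047),a(226,63)),(P,(.01,.0475,.047),a(298,103))]
f=least_squares(lambda f:np.concatenate([proj(c,W(f,X))-uv for c,X,uv in obs]),[.6,-.2,-1.57])
print(f.x,"res",f.fun.reshape(-1,2))
f=f.x
def G(s): # gauge in face
    c,si=np.cos(s[2]),np.sin(s[2])
    return np.concatenate([proj(cc,W(f,face(s[0]+c*x-si*y,s[1]+si*x+c*y,.035+z)))-uv for cc,(x,y,z),uv in g])
r=least_squares(G,[0,0,0]);print("gauge u v rot",r.x,"res",r.fun.reshape(-1,2))
print("seat",W(f,face(0,0,.035)),"gauge rib top",W(f,face(r.x[0],r.x[1],.082)))
for k in[(263.3,291.1),(304.2,306.7),(276.7,366.1),(231.4,348.3)]: print("tray",plane(Q,k,.03))
print("knob tip",W(f,face(-.165,.1,.106)),proj(P,W(f,face(-.165,.1,.106))),proj(Q,W(f,face(-.165,.1,.106))))
print("u,n world",Rz(f[2])@F[0],Rz(f[2])@F[2])
E
```

```text
[ 0.5304 -0.268  -1.5581] res [[ 0.2606  0.2361]
 [-0.3057  0.7985]
 [-0.4982  0.8478]
 [-1.5514  0.2695]
 [ 0.1464  0.5405]
 [-0.2017  0.2663]]
gauge u v rot [-0.0032 -0.0028  0.02  ] res [[-2.5333  0.8031]
 [-0.7533  0.9497]
 [-0.7787  1.3495]
 [-1.7322  1.471 ]
 [-3.6367 -0.8072]
 [-3.8078  0.8241]]
seat [ 0.5302 -0.2505  0.1203] gauge rib top [ 0.527  -0.2243  0.1594]
tray [0.5093 0.1862 0.03  ]
tray [0.3949 0.2058 0.03  ]
tray [0.4235 0.3813 0.03  ]
tray [0.5393 0.365  0.03  ]
knob tip [ 0.6279 -0.0709  0.0993] [286.0328 236.8403] [247.6615 199.0365]
u,n world [ 0.011  -0.8659  0.5   ] [-0.0063  0.5     0.866 ]
```

```bash
cat >> fit.py <<'E'
from scipy.spatial.transform import Rotation as Ro
f=np.array([0.5304,-0.268,-1.5581])
def fR(): # tool rot: x=v, y=u, z=-n
    A=Rz(f[2])@F.T; return np.column_stack([A[:,1],A[:,0],-A[:,2]])
def delta(pos,R):
    s=monitor.observe();T=Ro.from_euler("xyz",s["tool_rot"]).as_matrix()
    print("pos",s["tool_pos"],"d mm",1e3*T.T@(np.array(pos)-s["tool_pos"]),"rot deg",np.degrees(Ro.from_matrix(T.T@R).as_rotvec()),"op",s["opening"],"F",s["contact_force"],"t",s["time"])
E
python3 - <<'E'
from fit import *
sc=lambda x,y:(x/6+235,y/6+125)
a=lambda x,y:(x/3.5+155,y/3.5+205)
g=[(Q,(.025,.06,.015),sc(265,155)),(Q,(.025,-.06,.015),sc(478,186)),(Q,(-.025,-.06,.015),sc(462,272)),(Q,(-.025,.06,.015),sc(242,238)),
(P,(-.01,-.0475,.047),a(226,63)),(P,(-.01,.0475,.047),a(298,103))]
def G(s):
    c,si=np.cos(s[2]),np.sin(s[2])
    return np.concatenate([proj(cc,W(f,face(s[0]+c*x-si*y,s[1]+si*x+c*y,.035+z)))-uv for cc,(x,y,z),uv in g])
r=least_squares(G,[0,0,0]);print("gauge u v rot",r.x,"res",r.fun.reshape(-1,2))
print("knob",tri([(P,(281.3,235.9)),(Q,(252.5,200.8))]))
for th in(0,.05,.1): k=W(f,face(-.165*np.cos(th),.1-.165*np.sin(th),.106));print(th,k,proj(P,k),proj(Q,k))
for n,k,z in(("bottle",(187,245),0.),("collar",(220,243),.03)): print(n,plane(Q,k,z))
delta(W(f,face(r.x[0],r.x[1],.054+.14)),Ro.from_euler("xyz",[np.pi,0,.0127]).as_matrix())
E
```

```text
gauge u v rot [ 0.0006 -0.0057  0.0092] res [[-1.2944 -0.3065]
 [ 0.4083  0.2034]
 [ 0.2251  0.5641]
 [-0.6465  0.3163]
 [-0.4423 -0.9795]
 [-0.9453  0.4781]]
knob [ 0.6118 -0.0734  0.0948]
0 [ 0.6279 -0.0709  0.0993] [286.0404 236.8419] [247.653  199.0376]
0.05 [ 0.6197 -0.0711  0.0994] [284.1493 235.7463] [250.3452 199.4534]
0.1 [ 0.6114 -0.0718  0.0997] [282.2012 234.6585] [253.0676 199.7379]
bottle [0.7778 0.0673 0.    ]
collar [0.6747 0.0578 0.03  ]
pos [0.1748 0.4947 0.2262] d mm [-550.827  -512.0086  -31.6224] rot deg [ -0.0312   0.086  159.8001] op 0.09172990751961584 F [ 0.4824 -0.8281  0.2356] t 0.15
```

{"op": "move_arm", "data": {
  "deltas": [
    {"x": -0.035,"y": -0.032,"z": -0.03,"wz": 10,"hand": 0.55},
    {"x": -0.07,"y": -0.064,"z": -0.06,"wz": 20,"hand": 0.55},
    {"x": -0.105,"y": -0.096,"z": -0.07,"wz": 30,"hand": 0.55},
    {"x": -0.14,"y": -0.13,"z": -0.07,"wz": 40,"hand": 0.55},
    {"x": -0.175,"y": -0.165,"z": -0.07,"wz": 50,"hand": 0.55},
    {"x": -0.21,"y": -0.2,"z": -0.07,"wz": 60,"hand": 0.55},
    {"x": -0.25,"y": -0.23,"z": -0.07,"wz": 70,"hand": 0.55},
    {"x": -0.28,"y": -0.26,"z": -0.07,"wz": 80,"hand": 0.55}
  ]
}}

```text
schema error: expected keys x, y, z, wx, wy, wz, hand
```

Run:
```python
from fit import *
print(monitor.observe()["qpos"])
delta(W(f,face(0,-.005,.054+.14)),Ro.from_euler("xyz",[np.pi,0,.0127]).as_matrix())
```

```text
[ 1.085   0.3426  1.5248  0.      1.2754 -0.146 ]
pos [0.1748 0.4947 0.2262] d mm [-551.2973 -511.3042  -31.3356] rot deg [ -0.0312   0.086  159.8001] op 0.09172990751961584 F [ 0.4824 -0.8281  0.2356] t 0.15
```

All keys are needed in every row.

{"op": "move_arm", "data": {
  "deltas": [
    {"x": -0.035,"y": -0.032,"z": -0.03,"wx": 0,"wy": 0,"wz": 10,"hand": 0.55},
    {"x": -0.07,"y": -0.064,"z": -0.06,"wx": 0,"wy": 0,"wz": 20,"hand": 0.55},
    {"x": -0.105,"y": -0.096,"z": -0.07,"wx": 0,"wy": 0,"wz": 30,"hand": 0.55},
    {"x": -0.14,"y": -0.13,"z": -0.07,"wx": 0,"wy": 0,"wz": 40,"hand": 0.55},
    {"x": -0.175,"y": -0.165,"z": -0.07,"wx": 0,"wy": 0,"wz": 50,"hand": 0.55},
    {"x": -0.21,"y": -0.2,"z": -0.07,"wx": 0,"wy": 0,"wz": 60,"hand": 0.55},
    {"x": -0.25,"y": -0.23,"z": -0.07,"wx": 0,"wy": 0,"wz": 70,"hand": 0.55},
    {"x": -0.28,"y": -0.26,"z": -0.07,"wx": 0,"wy": 0,"wz": 80,"hand": 0.55}
  ]
}}

```text
time: 1.15
tool_pos: [0.353, 0.1549, 0.2966]
tool_rot: [3.141, -0.0, 1.399]
contact_force: [0.6, -0.5, -0.1]
opening: 0.0506
```

Run:
```python
from fit import *
print(monitor.observe()["qpos"])
delta(W(f,face(0,-.005,.054+.14)),Ro.from_euler("xyz",[np.pi,0,.0127]).as_matrix())
```

```text
[ 0.2141  0.0253  1.7269 -0.      1.3893  0.3858]
pos [0.353  0.1549 0.2966] d mm [-291.9739  224.3744   38.6551] rot deg [ 0.0051 -0.007  79.4382] op 0.05063213351125789 F [ 0.5695 -0.5485 -0.109 ] t 1.15
```

{"op": "move_arm", "data": {
  "deltas": [
    {"x": -0.036,"y": 0.028,"z": 0,"wx": 0,"wy": 0,"wz": 10,"hand": 0.55},
    {"x": -0.072,"y": 0.056,"z": 0,"wx": 0,"wy": 0,"wz": 20,"hand": 0.55},
    {"x": -0.108,"y": 0.084,"z": 0,"wx": 0,"wy": 0,"wz": 30,"hand": 0.55},
    {"x": -0.145,"y": 0.112,"z": 0,"wx": 0,"wy": 0,"wz": 40,"hand": 0.55},
    {"x": -0.182,"y": 0.14,"z": 0,"wx": 0,"wy": 0,"wz": 50,"hand": 0.55},
    {"x": -0.22,"y": 0.168,"z": 0,"wx": 0,"wy": 0,"wz": 60,"hand": 0.55},
    {"x": -0.256,"y": 0.196,"z": 0,"wx": 0,"wy": 0,"wz": 70,"hand": 0.55},
    {"x": -0.292,"y": 0.224,"z": 0,"wx": 0,"wy": 0,"wz": 80,"hand": 0.55}
  ]
}}

```text
time: 2.15
tool_pos: [0.5256, -0.1697, 0.2964]
tool_rot: [-3.141, 0.0, 0.003]
contact_force: [0.7, 0.4, 0.5]
opening: 0.0505
```

Run:
```python
from fit import *
print(monitor.observe()["qpos"])
delta(W(f,face(0,-.005,.054+.12)),fR())
```

```text
[-0.4512  0.3511  1.3187  0.0002  1.4724  1.1163]
pos [ 0.5256 -0.1697  0.2964] d mm [-1.3415 11.3629 55.6759] rot deg [-30.0256   0.1666  -0.5203] op 0.0505460757153506 F [0.6945 0.3815 0.4828] t 2.15
```

{"op": "move_arm", "data": {
  "deltas": [
    {"x": 0,"y": 0.0,"z": 0,"wx": -8,"wy": 0,"wz": 0,"hand": 0.55},
    {"x": 0,"y": 0.004,"z": 0.015,"wx": -16,"wy": 0,"wz": 0,"hand": 0.55},
    {"x": 0,"y": 0.007,"z": 0.03,"wx": -24,"wy": 0,"wz": 0,"hand": 0.55},
    {"x": -0.001,"y": 0.011,"z": 0.045,"wx": -30,"wy": 0,"wz": -0.5,"hand": 0.55},
    {"x": -0.001,"y": 0.011,"z": 0.056,"wx": -30,"wy": 0,"wz": -0.5,"hand": 0.55},
    {"x": -0.001,"y": 0.011,"z": 0.056,"wx": -30,"wy": 0,"wz": -0.5,"hand": 0.55}
  ]
}}

```text
time: 2.9
tool_pos: [0.5242, -0.1794, 0.2401]
tool_rot: [2.62, 0.004, 0.017]
contact_force: [-0.2, -0.8, 0.6]
opening: 0.0502
```

Run:
```python
from fit import *
print(monitor.observe()["qpos"])
im,w=snap("wrist","pics/w1.png")
delta(W(f,face(0,-.005,.054)),fR())
s=monitor.observe();T=Ro.from_euler("xyz",s["tool_rot"]).as_matrix()
print("cam in tool",T.T@(-w["R"].T@w["t"]-s["tool_pos"]),(w["R"]@T))
for x,y in((.01,.0475),(.01,-.0475),(-.01,.0475),(-.01,-.0475)): print(x,y,proj(w,W(f,face(x+.0006,y-.0057,.082))))
for nm,X in(("pivot",(0,.1,.06)),("knob",(-.165,.1,.106)),("post",(-.011,-.09,.045))):print(nm,proj(w,W(f,face(*X))))
```

```text
[-0.1867  0.3633  1.5761 -0.5632  1.1552  1.5863]
pos [ 0.5245 -0.1799  0.241 ] d mm [ -0.3115   1.038  120.9028] rot deg [-0.0773 -0.0235  0.2427] op 0.050436103495659836 F [-0.554   0.3223  0.716 ] t 2.95
cam in tool [ 0.0649 -0.002  -0.1583] [[ 0.0006  1.      0.0007]
 [-0.9686  0.0008 -0.2488]
 [-0.2488 -0.0005  0.9686]]
0.01 0.0475 [305.3314 152.0905]
0.01 -0.0475 [303.0704 273.8687]
-0.01 0.0475 [277.6251 151.9396]
-0.01 -0.0475 [277.768  273.7411]
pivot [290.921   71.6185]
knob [35.5039 64.9955]
post [277.1055 293.8129]
```

View pics/w1.png

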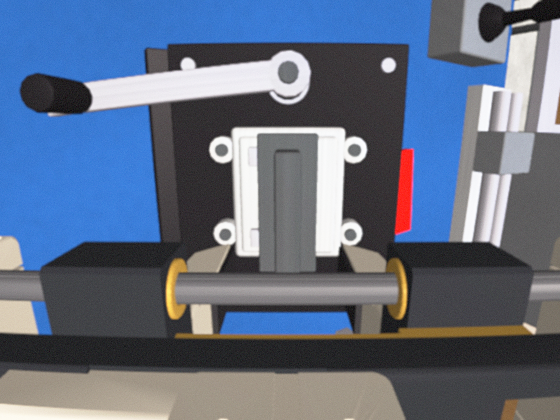

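The wrist view shows the gauge rib at columns 275–302, with its top end at row 151. The prediction was 277.6–305, so the fixture sits about 1.8 mm lower along u than fitted. The hold-down arm is at about 0.1 rad. I descend with that correction.

{"op": "move_arm", "data": {
  "deltas": [
    {"x": 0,"y": -0.001,"z": 0.03,"wx": 0,"wy": 0,"wz": 0,"hand": 0.55},
    {"x": 0,"y": -0.001,"z": 0.06,"wx": 0,"wy": 0,"wz": 0,"hand": 0.55},
    {"x": 0,"y": -0.001,"z": 0.085,"wx": 0,"wy": 0,"wz": 0,"hand": 0.55},
    {"x": 0,"y": -0.001,"z": 0.1,"wx": 0,"wy": 0,"wz": 0,"hand": 0.55},
    {"x": 0,"y": -0.001,"z": 0.11,"wx": 0,"wy": 0,"wz": 0,"hand": 0.55},
    {"x": 0,"y": -0.001,"z": 0.118,"wx": 0,"wy": 0,"wz": 0,"hand": 0.55},
    {"x": 0,"y": -0.001,"z": 0.12,"wx": 0,"wy": 0,"wz": 0,"hand": 0.55},
    {"x": 0,"y": -0.001,"z": 0.12,"wx": 0,"wy": 0,"wz": 0,"hand": 0.55}
  ]
}}

```text
time: 3.95
tool_pos: [0.5253, -0.2384, 0.1366]
tool_rot: [2.618, 0.002, 0.018]
contact_force: [-0.7, 0.4, -0.4]
opening: 0.0506
```

{"op": "move_arm", "data": {
  "deltas": [
    {"x": 0,"y": 0,"z": 0,"wx": 0,"wy": 0,"wz": 0,"hand": 0.1},
    {"x": 0,"y": 0,"z": 0,"wx": 0,"wy": 0,"wz": 0,"hand": 0.1},
    {"x": 0,"y": 0,"z": 0,"wx": 0,"wy": 0,"wz": 0,"hand": 0.1},
    {"x": 0,"y": 0,"z": 0,"wx": 0,"wy": 0,"wz": 0,"hand": 0.1}
  ],
  "grip_force": 30
}}

```text
time: 4.45
tool_pos: [0.5253, -0.2393, 0.1371]
tool_rot: [2.616, 0.002, 0.018]
contact_force: [-0.7, -3.6, 3.5]
opening: 0.0201
```

```bash
sed -i 's/^f=np.array.*/f=np.array([0.5304,-0.2660,-1.5581])/' fit.py
python3 - <<'E'
from fit import *
delta(W(f,face(0,-.005,.054)),fR())
E
```

```text
pos [ 0.5253 -0.2393  0.1371] d mm [-0.235  -0.3777  0.2032] rot deg [ 0.1015 -0.0536  0.2966] op 0.02006629575583538 F [-0.6685 -3.6153  3.5359] t 4.45
```

{"op": "move_arm", "data": {
  "deltas": [
    {"x": 0,"y": 0,"z": -0.005,"wx": 0,"wy": 0,"wz": 0,"hand": 0.1},
    {"x": 0,"y": 0,"z": -0.02,"wx": 0,"wy": 0,"wz": 0,"hand": 0.1},
    {"x": 0,"y": 0,"z": -0.04,"wx": 0,"wy": 0,"wz": 0,"hand": 0.1},
    {"x": 0,"y": 0,"z": -0.06,"wx": 0,"wy": 0,"wz": 0,"hand": 0.1},
    {"x": 0,"y": 0,"z": -0.08,"wx": 0,"wy": 0,"wz": 0,"hand": 0.1},
    {"x": 0,"y": 0,"z": -0.1,"wx": 0,"wy": 0,"wz": 0,"hand": 0.1},
    {"x": 0,"y": 0,"z": -0.115,"wx": 0,"wy": 0,"wz": 0,"hand": 0.1},
    {"x": 0,"y": 0,"z": -0.12,"wx": 0,"wy": 0,"wz": 0,"hand": 0.1}
  ]
}}

```text
time: 5.45
tool_pos: [0.5245, -0.1778, 0.2407]
tool_rot: [2.618, 0.001, 0.018]
contact_force: [-0.3, -0.2, -4.0]
opening: 0.0197
```

Run:
```python
from fit import *
R=Ro.from_euler("xyz",[np.pi,0,.017]).as_matrix()
delta([.525,-.18,.28],R)
print(Ro.from_euler("xyz",monitor.observe()["tool_rot"]).as_matrix())
```

```text
pos [ 0.5245 -0.1778  0.2407] d mm [  0.4318  21.5801 -32.9036] rot deg [29.9736  0.0612  0.0924] op 0.0197411010932872 F [-0.2536 -0.2471 -3.9872] t 5.45
[[ 0.9998  0.0165  0.0079]
 [ 0.0183 -0.8661 -0.4995]
 [-0.0014  0.4996 -0.8663]]
```

Held: 4 N weight and a 19.7 mm opening. Now level the gauge and raise it.

{"op": "move_arm", "data": {
  "deltas": [
    {"x": 0,"y": 0.005,"z": -0.01,"wx": 5,"wy": 0,"wz": 0,"hand": 0.1},
    {"x": 0,"y": 0.01,"z": -0.02,"wx": 11,"wy": 0,"wz": 0,"hand": 0.1},
    {"x": 0,"y": 0.016,"z": -0.028,"wx": 17,"wy": 0,"wz": 0,"hand": 0.1},
    {"x": 0,"y": 0.022,"z": -0.033,"wx": 23,"wy": 0,"wz": 0,"hand": 0.1},
    {"x": 0,"y": 0.022,"z": -0.033,"wx": 28,"wy": 0,"wz": 0,"hand": 0.1},
    {"x": 0,"y": 0.022,"z": -0.033,"wx": 30,"wy": 0,"wz": 0,"hand": 0.1},
    {"x": 0,"y": 0.022,"z": -0.033,"wx": 30,"wy": 0,"wz": 0,"hand": 0.1}
  ]
}}

```text
time: 6.32
tool_pos: [0.524, -0.1815, 0.279]
tool_rot: [3.141, 0.004, 0.017]
contact_force: [1.2, 0.4, -5.6]
opening: 0.0201
```

```bash
cat >> fit.py <<'E'
TY=np.radians(80.5); TC=np.array([.467,.284])  # tray long axis dir, centre
def tray(z):  # tool down, x along the tray's long axis; gauge centre is at tool v -0.0007
    return np.array([*TC,z]),Ro.from_euler("xyz",[np.pi,0,TY]).as_matrix()
E
python3 - <<'E'
from fit import *
delta(*tray(.2))
E
```

```text
pos [ 0.524  -0.1815  0.279 ] d mm [ -48.9919 -466.3645   79.0729] rot deg [ -0.1477   0.193  -79.5516] op 0.020057220236568068 F [ 1.2027  0.4371 -5.5571] t 6.325
```

{"op": "move_arm", "data": {
  "deltas": [
    {"x": -0.002,"y": -0.02,"z": 0,"wx": 0,"wy": 0,"wz": -4,"hand": 0.1},
    {"x": -0.006,"y": -0.055,"z": 0,"wx": 0,"wy": 0,"wz": -10,"hand": 0.1},
    {"x": -0.01,"y": -0.095,"z": 0,"wx": 0,"wy": 0,"wz": -17,"hand": 0.1},
    {"x": -0.015,"y": -0.135,"z": 0,"wx": 0,"wy": 0,"wz": -24,"hand": 0.1},
    {"x": -0.02,"y": -0.175,"z": 0,"wx": 0,"wy": 0,"wz": -31,"hand": 0.1},
    {"x": -0.024,"y": -0.215,"z": 0,"wx": 0,"wy": 0,"wz": -38,"hand": 0.1},
    {"x": -0.028,"y": -0.245,"z": 0,"wx": 0,"wy": 0,"wz": -43,"hand": 0.1},
    {"x": -0.03,"y": -0.26,"z": 0,"wx": 0,"wy": 0,"wz": -45,"hand": 0.1}
  ]
}}

```text
time: 7.32
tool_pos: [0.4891, 0.0803, 0.2798]
tool_rot: [-3.141, 0.002, 0.807]
contact_force: [0.8, -1.3, -4.7]
opening: 0.0196
```

Run:
```python
from fit import *
delta(*tray(.2))
```

```text
pos [0.4891 0.0803 0.2798] d mm [ 131.9886 -156.8304   79.658 ] rot deg [ -0.0896   0.1024 -34.2703] op 0.019583897863351435 F [ 0.8111 -1.3331 -4.7161] t 7.325
```

{"op": "move_arm", "data": {
  "deltas": [
    {"x": 0.012,"y": -0.015,"z": 0.01,"wx": 0,"wy": 0,"wz": -4,"hand": 0.1},
    {"x": 0.035,"y": -0.042,"z": 0.025,"wx": 0,"wy": 0,"wz": -10,"hand": 0.1},
    {"x": 0.06,"y": -0.072,"z": 0.04,"wx": 0,"wy": 0,"wz": -17,"hand": 0.1},
    {"x": 0.085,"y": -0.1,"z": 0.055,"wx": 0,"wy": 0,"wz": -24,"hand": 0.1},
    {"x": 0.11,"y": -0.13,"z": 0.07,"wx": 0,"wy": 0,"wz": -30,"hand": 0.1},
    {"x": 0.127,"y": -0.15,"z": 0.08,"wx": 0,"wy": 0,"wz": -33,"hand": 0.1},
    {"x": 0.132,"y": -0.157,"z": 0.08,"wx": 0,"wy": 0,"wz": -34.3,"hand": 0.1},
    {"x": 0.132,"y": -0.157,"z": 0.08,"wx": 0,"wy": 0,"wz": -34.3,"hand": 0.1}
  ]
}}

```text
time: 8.32
tool_pos: [0.4686, 0.2823, 0.2001]
tool_rot: [-3.14, 0.001, 1.402]
contact_force: [1.0, -0.1, -3.6]
opening: 0.0199
```

Run:
```python
from fit import *
delta(*tray(.03))
im,w=snap("wrist","pics/w2.png")
R=tray(0)[1]
for x,y in((.09,.06),(.09,-.06),(-.09,.06),(-.09,-.06)):
    X=np.array([*TC,.03])+R@np.array([x,y,0]); print(x,y,proj(w,X))
```

```text
pos [0.4686 0.2823 0.2001] d mm [  1.5223  -1.584  170.1169] rot deg [-0.0837  0.0468 -0.1894] op 0.01988991801122097 F [ 1.0285 -0.0996 -3.5645] t 8.325
0.09 0.06 [350.9011  99.321 ]
0.09 -0.06 [219.8478  99.8789]
-0.09 0.06 [343.7594 280.6563]
-0.09 -0.06 [228.5054 281.0166]
```

View pics/w2.png

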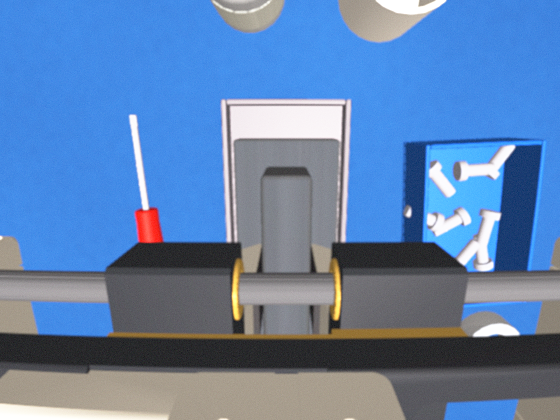

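The wrist view shows the gauge over the tray. The tray's far rim corners are at (223,101) and (350,101), within about 3 px of the prediction. I lower it.

{"op": "move_arm", "data": {
  "deltas": [
    {"x": 0.001,"y": -0.001,"z": 0.02,"wx": 0,"wy": 0,"wz": 0,"hand": 0.1},
    {"x": 0.001,"y": -0.001,"z": 0.05,"wx": 0,"wy": 0,"wz": 0,"hand": 0.1},
    {"x": 0.001,"y": -0.001,"z": 0.08,"wx": 0,"wy": 0,"wz": 0,"hand": 0.1},
    {"x": 0.001,"y": -0.001,"z": 0.11,"wx": 0,"wy": 0,"wz": 0,"hand": 0.1},
    {"x": 0.001,"y": -0.001,"z": 0.135,"wx": 0,"wy": 0,"wz": 0,"hand": 0.1},
    {"x": 0.001,"y": -0.001,"z": 0.155,"wx": 0,"wy": 0,"wz": 0,"hand": 0.1},
    {"x": 0.001,"y": -0.001,"z": 0.165,"wx": 0,"wy": 0,"wz": 0,"hand": 0.1},
    {"x": 0.001,"y": -0.001,"z": 0.168,"wx": 0,"wy": 0,"wz": 0,"hand": 0.1}
  ]
}}

```text
time: 9.38
tool_pos: [0.4677, 0.283, 0.0321]
tool_rot: [-3.14, 0.0, 1.401]
contact_force: [0.1, -0.0, -3.3]
opening: 0.0198
```

{"op": "move_arm", "data": {
  "deltas": [
    {"x": 0,"y": 0,"z": 0.002,"wx": 0,"wy": 0,"wz": 0,"hand": 0.1},
    {"x": 0,"y": 0,"z": 0.004,"wx": 0,"wy": 0,"wz": 0,"hand": 0.1},
    {"x": 0,"y": 0,"z": 0.005,"wx": 0,"wy": 0,"wz": 0,"hand": 0.1},
    {"x": 0,"y": 0,"z": 0.005,"wx": 0,"wy": 0,"wz": 0,"hand": 0.1}
  ]
}}

```text
time: 9.88
tool_pos: [0.4672, 0.2837, 0.0271]
tool_rot: [-3.14, 0.0, 1.402]
contact_force: [0.5, -0.4, -3.8]
opening: 0.0198
```

{"op": "move_arm", "data": {
  "deltas": [
    {"x": 0,"y": 0,"z": 0.001,"wx": 0,"wy": 0,"wz": 0,"hand": 0.1},
    {"x": 0,"y": 0,"z": 0.002,"wx": 0,"wy": 0,"wz": 0,"hand": 0.1},
    {"x": 0,"y": 0,"z": 0.0025,"wx": 0,"wy": 0,"wz": 0,"hand": 0.1}
  ]
}}

```text
time: 10.25
tool_pos: [0.4672, 0.2836, 0.0246]
tool_rot: [-3.139, 0.0, 1.402]
contact_force: [-1.2, -0.8, 2.6]
opening: 0.0196
```

Contact: the force went from -4 to +2.6 N. Release and retreat.

{"op": "move_arm", "data": {
  "deltas": [
    {"x": 0,"y": 0,"z": 0,"wx": 0,"wy": 0,"wz": 0,"hand": 0.3},
    {"x": 0,"y": 0,"z": 0,"wx": 0,"wy": 0,"wz": 0,"hand": 0.45},
    {"x": 0,"y": 0,"z": 0,"wx": 0,"wy": 0,"wz": 0,"hand": 0.45},
    {"x": 0,"y": 0,"z": -0.01,"wx": 0,"wy": 0,"wz": 0,"hand": 0.45},
    {"x": 0,"y": 0,"z": -0.04,"wx": 0,"wy": 0,"wz": 0,"hand": 0.45},
    {"x": 0,"y": 0,"z": -0.08,"wx": 0,"wy": 0,"wz": 0,"hand": 0.45},
    {"x": 0,"y": 0,"z": -0.13,"wx": 0,"wy": 0,"wz": 0,"hand": 0.5},
    {"x": 0,"y": 0,"z": -0.18,"wx": 0,"wy": 0,"wz": 0,"hand": 0.5}
  ]
}}

```text
time: 11.25
tool_pos: [0.4674, 0.2835, 0.2068]
tool_rot: [-3.14, -0.0, 1.402]
contact_force: [0.4, 0.6, -0.5]
opening: 0.0455
```

```bash
cat >> fit.py <<'E'
def knob(th,n,off=0.): # tool over knob at angle th, tool y along the bar's tangent at th=0 -> u; rotates with the arm
    a=th
    p=W(f,face(-.165*np.cos(th),.1-.165*np.sin(th),n))
    R=fR()@Ro.from_euler("z",-th+off).as_matrix()
    return p,R
E
python3 - <<'E'
from fit import *
im,w=snap("wrist","pics/w3.png"); cv2.imwrite("pics/w3.png",im[60:300,180:400,::-1])
for x,y in((.09,.06),(-.09,-.06)):
    print(proj(w,np.array([*TC,.03])+tray(0)[1]@np.array([x,y,0])))
p=knob(.1,.194)[0]; print(p, monitor.observe()["qpos"])
delta([.61,-.03,.28],Ro.from_euler("xyz",[np.pi,0,.0127+.1]).as_matrix())
E
```

```text
[350.9877 101.081 ]
[230.8353 279.2755]
[ 0.6109 -0.0258  0.1759] [0.4046 0.3915 1.4855 0.001  1.2542 0.5733]
pos [0.4702 0.2848 0.2139] d mm [-286.4014  191.272   -66.3387] rot deg [ 0.1649 -0.6182 73.8603] op 0.04626869390310917 F [2.9666 2.1418 5.3565] t 11.3
```

View pics/w3.png

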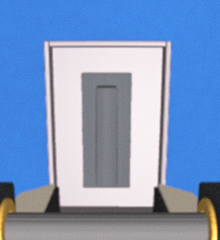

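The crop shows the gauge lying flat inside the tray, centred at about crop (107,130) and clear of all walls. Next is the knob. I will take it with the jaws opening along its tangent.

Run:
```python
from fit import *
p,R=knob(.1,.066+.13,-np.pi/2)
delta(p,R); delta([.57,.08,.26],Ro.from_euler("xyz",[np.pi,0,1.6]).as_matrix())
```

```text
pos [0.4702 0.2848 0.2139] d mm [-281.7699  190.4155   36.0415] rot deg [ -0.723  -30.374  -15.8986] op 0.04626869390310917 F [2.9666 2.1418 5.3565] t 11.3
pos [0.4702 0.2848 0.2139] d mm [-184.8243  133.1779  -46.1603] rot deg [  0.5041  -0.3206 -11.3549] op 0.04626869390310917 F [2.9666 2.1418 5.3565] t 11.3
```

{"op": "move_arm", "data": {
  "deltas": [
    {"x": -0.025,"y": 0.015,"z": -0.02,"wx": 0,"wy": 0,"wz": -1,"hand": 0.6},
    {"x": -0.065,"y": 0.045,"z": -0.045,"wx": 0,"wy": 0,"wz": -3,"hand": 0.6},
    {"x": -0.105,"y": 0.075,"z": -0.045,"wx": 0,"wy": -3,"wz": -6,"hand": 0.6},
    {"x": -0.145,"y": 0.105,"z": -0.045,"wx": 0,"wy": -8,"wz": -9,"hand": 0.6},
    {"x": -0.185,"y": 0.135,"z": -0.045,"wx": 0,"wy": -14,"wz": -11,"hand": 0.6},
    {"x": -0.225,"y": 0.16,"z": -0.045,"wx": 0,"wy": -20,"wz": -13,"hand": 0.6},
    {"x": -0.26,"y": 0.18,"z": -0.03,"wx": -0.5,"wy": -26,"wz": -15,"hand": 0.6},
    {"x": -0.28,"y": 0.19,"z": -0.01,"wx": -0.7,"wy": -30.4,"wz": -15.9,"hand": 0.6}
  ]
}}

```text
time: 12.3
tool_pos: [0.6085, -0.0259, 0.2145]
tool_rot: [-3.071, 0.527, 1.705]
contact_force: [-0.5, 0.4, -0.0]
opening: 0.0548
```

{"op": "move_arm", "data": {
  "deltas": [
    {"x": 0,"y": 0,"z": 0,"wx": 0,"wy": 0,"wz": 0,"hand": 0.6},
    {"x": 0,"y": 0,"z": 0,"wx": 0,"wy": 0,"wz": 0,"hand": 0.6}
  ]
}}

```text
time: 12.55
tool_pos: [0.608, -0.0238, 0.2153]
tool_rot: [-3.072, 0.523, 1.704]
contact_force: [0.3, -0.6, 0.9]
opening: 0.055
```

Run:
```python
from fit import *
print(monitor.observe()["qpos"])
delta(*knob(.1,.066,-np.pi/2))
im,w=snap("wrist","pics/w4.png")
for t in(0,.05,.1,.15):
  print(t,[proj(w,W(f,face(-r*np.cos(t),.1-r*np.sin(t),n))).round(1) for r,n in((.165,.106),(.165,.056),(0.,.06))])
```

```text
[ 0.0974  0.5668  1.3133 -0.538   1.3553  0.1254]
pos [ 0.608  -0.0238  0.2153] d mm [ 17.9699   6.2276 162.9952] rot deg [-0.5361  0.1552  0.2652] op 0.05503351210796883 F [ 0.338  -0.5519  0.9008] t 12.55
0 [array([314.2, 188.7]), array([310.6, 179.4]), array([292.2, 330.2])]
0.05 [array([304.3, 187.9]), array([302.1, 178.7]), array([292.2, 330.2])]
0.1 [array([294.3, 187.6]), array([293.6, 178.5]), array([292.2, 330.2])]
0.15 [array([284.4, 187.8]), array([285.1, 178.7]), array([292.2, 330.2])]
```

View pics/w4.png

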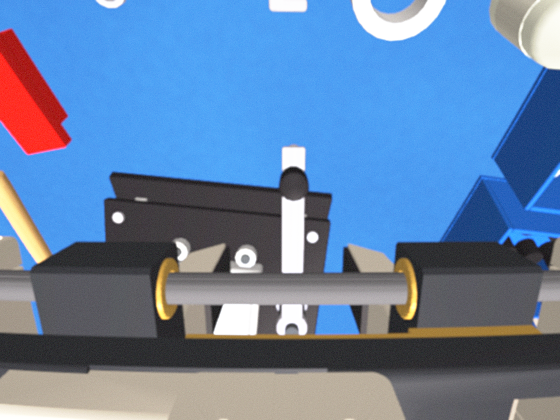

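The knob is at (293,183) with the bar vertical in the wrist view, giving an arm angle of about 0.105. This agrees with the model. I line up, descend, then cage the knob.

{"op": "move_arm", "data": {
  "deltas": [
    {"x": 0.018,"y": 0.006,"z": 0.02,"wx": -0.5,"wy": 0,"wz": 0,"hand": 0.6},
    {"x": 0.018,"y": 0.006,"z": 0.05,"wx": -0.5,"wy": 0,"wz": 0,"hand": 0.6},
    {"x": 0.018,"y": 0.006,"z": 0.08,"wx": -0.5,"wy": 0,"wz": 0,"hand": 0.6},
    {"x": 0.018,"y": 0.006,"z": 0.105,"wx": -0.5,"wy": 0,"wz": 0,"hand": 0.6},
    {"x": 0.018,"y": 0.006,"z": 0.13,"wx": -0.5,"wy": 0,"wz": 0,"hand": 0.6},
    {"x": 0.018,"y": 0.006,"z": 0.15,"wx": -0.5,"wy": 0,"wz": 0,"hand": 0.6},
    {"x": 0.018,"y": 0.006,"z": 0.16,"wx": -0.5,"wy": 0,"wz": 0,"hand": 0.6},
    {"x": 0.018,"y": 0.006,"z": 0.16,"wx": -0.5,"wy": 0,"wz": 0,"hand": 0.6}
  ]
}}

```text
time: 13.6
tool_pos: [0.6112, -0.0891, 0.0671]
tool_rot: [-3.079, 0.524, 1.705]
contact_force: [0.5, 0.2, 0.5]
opening: 0.0552
```

{"op": "move_arm", "data": {
  "deltas": [
    {"x": 0,"y": 0,"z": 0,"wx": 0,"wy": 0,"wz": 0,"hand": 0.33},
    {"x": 0,"y": 0,"z": 0,"wx": 0,"wy": 0,"wz": 0,"hand": 0.33},
    {"x": 0,"y": 0,"z": 0,"wx": 0,"wy": 0,"wz": 0,"hand": 0.33}
  ]
}}

```text
time: 13.98
tool_pos: [0.6113, -0.0888, 0.067]
tool_rot: [-3.079, 0.525, 1.706]
contact_force: [-0.5, 0.4, -0.5]
opening: 0.0323
```

```bash
cat >> fit.py <<'E'
def table(ths,n=.068):
    s=monitor.observe();T=Ro.from_euler("xyz",s["tool_rot"]).as_matrix()
    for t in ths:
        p,R=knob(t,n,-np.pi/2); print(t,(1e3*T.T@(p-s["tool_pos"])).round(1),np.degrees(Ro.from_matrix(T.T@R).as_rotvec()).round(1))
E
python3 - <<'E'
from fit import *
delta(*knob(.105,.068,-np.pi/2));table([.15,.2,.25,.3,.35,.4,.45])
E
```

```text
pos [ 0.6113 -0.0888  0.067 ] d mm [ 0.1272 -0.3984  0.1678] rot deg [-0.0712  0.2395  0.0358] op 0.03230180718325283 F [-0.5203  0.3868 -0.5456] t 13.975
0.15 [-0.  -7.8  0.2] [-0.1  0.2 -2.5]
0.2 [ -0.6 -16.1   0.2] [-0.1  0.2 -5.4]
0.25 [ -1.6 -24.2   0.2] [-0.1  0.2 -8.3]
0.3 [ -3.  -32.4   0.2] [ -0.1   0.2 -11.1]
0.35 [ -4.8 -40.4   0.2] [ -0.1   0.2 -14. ]
0.4 [ -7.  -48.4   0.3] [ -0.1   0.2 -16.9]
0.45 [ -9.6 -56.2   0.3] [ -0.1   0.2 -19.7]
```

{"op": "move_arm", "data": {
  "deltas": [
    {"x": 0,"y": -0.008,"z": 0,"wx": 0,"wy": 0,"wz": -2.5,"hand": 0.33},
    {"x": -0.0006,"y": -0.016,"z": 0,"wx": 0,"wy": 0,"wz": -5.4,"hand": 0.33},
    {"x": -0.0016,"y": -0.024,"z": 0,"wx": 0,"wy": 0,"wz": -8.3,"hand": 0.33},
    {"x": -0.003,"y": -0.0324,"z": 0,"wx": 0,"wy": 0,"wz": -11.1,"hand": 0.33},
    {"x": -0.0048,"y": -0.0404,"z": 0,"wx": 0,"wy": 0,"wz": -14,"hand": 0.33},
    {"x": -0.007,"y": -0.0484,"z": 0,"wx": 0,"wy": 0,"wz": -16.9,"hand": 0.33},
    {"x": -0.0096,"y": -0.0562,"z": 0,"wx": 0,"wy": 0,"wz": -19.7,"hand": 0.33}
  ]
}}

```text
time: 14.85
tool_pos: [0.5559, -0.1032, 0.0746]
tool_rot: [-2.891, 0.469, 2.096]
contact_force: [1.8, -0.5, 1.1]
opening: 0.0302
```

Run:
```python
from fit import *
s=monitor.observe();T=Ro.from_euler("xyz",s["tool_rot"]).as_matrix();print("F tool",T.T@s["contact_force"],s["torque"],s["qpos"])
delta(*knob(.45,.068,-np.pi/2));table([.5,.575,.65,.725,.8,.875,.95,1.0])
```

```text
F tool [-1.7115  1.1153 -0.704 ] [ 0.2633 -0.1783  0.1143] [-0.035   0.6244  1.6622 -0.6686  0.9469 -0.0752]
pos [ 0.5559 -0.1032  0.0746] d mm [-0.1685  0.6832 -0.0554] rot deg [-0.1595  0.1883  0.1692] op 0.030193899916093236 F [ 1.7595 -0.532   1.1358] t 14.85
0.5 [-0.4 -7.6 -0. ] [-0.2  0.2 -2.7]
0.575 [ -1.4 -19.9   0. ] [-0.2  0.2 -7. ]
0.65 [ -3.4 -32.1   0. ] [ -0.2   0.2 -11.3]
0.725 [ -6.2 -44.1   0.1] [ -0.2   0.2 -15.6]
0.8 [-10.  -55.9   0.1] [ -0.2   0.2 -19.9]
0.875 [-14.6 -67.4   0.2] [ -0.2   0.2 -24.2]
0.95 [-20.1 -78.5   0.2] [ -0.2   0.1 -28.5]
1.0 [-24.2 -85.6   0.3] [ -0.2   0.1 -31.3]
```

{"op": "move_arm", "data": {
  "deltas": [
    {"x": -0.0004,"y": -0.0076,"z": 0,"wx": 0,"wy": 0,"wz": -2.7,"hand": 0.33},
    {"x": -0.0014,"y": -0.02,"z": 0,"wx": 0,"wy": 0,"wz": -7,"hand": 0.33},
    {"x": -0.0034,"y": -0.032,"z": 0,"wx": 0,"wy": 0,"wz": -11.3,"hand": 0.33},
    {"x": -0.0062,"y": -0.044,"z": 0,"wx": 0,"wy": 0,"wz": -15.6,"hand": 0.33},
    {"x": -0.01,"y": -0.056,"z": 0,"wx": 0,"wy": 0,"wz": -19.9,"hand": 0.33},
    {"x": -0.0146,"y": -0.0674,"z": 0,"wx": 0,"wy": 0,"wz": -24.2,"hand": 0.33},
    {"x": -0.02,"y": -0.0785,"z": 0,"wx": 0,"wy": 0,"wz": -28.5,"hand": 0.33},
    {"x": -0.0242,"y": -0.0856,"z": 0,"wx": 0,"wy": 0,"wz": -31.3,"hand": 0.33}
  ]
}}

```text
time: 15.85
tool_pos: [0.4896, -0.1549, 0.1044]
tool_rot: [-2.685, 0.274, 2.646]
contact_force: [1.5, 0.6, -2.6]
opening: 0.0305
```

Run:
```python
from fit import *
s=monitor.observe();T=Ro.from_euler("xyz",s["tool_rot"]).as_matrix();print("F tool",T.T@s["contact_force"],s["torque"],s["qpos"])
delta(*knob(1.0,.068,-np.pi/2));table([1.05,1.1,1.15,1.2,1.25,1.3,1.35,1.4])
im,w=snap("side","pics/s5.png");cv2.imwrite("pics/s5.png",cv2.resize(im[115:225,220:360,::-1],None,fx=4,fy=4))
```

```text
F tool [-0.3227  2.3566  1.9002] [ 0.494  -0.1176  0.0756] [-0.1466  0.483   1.8346 -0.7077  0.8707 -0.6783]
pos [ 0.4896 -0.1549  0.1044] d mm [-0.6521  0.0585  0.2349] rot deg [-0.2375  0.0337 -0.0422] op 0.030470244281183924 F [ 1.535   0.6237 -2.5541] t 15.85
1.05 [-0.9 -8.2  0.3] [-0.2  0.  -2.9]
1.1 [ -1.5 -16.4   0.3] [-0.2  0.  -5.8]
1.15 [ -2.5 -24.6   0.3] [-0.2  0.  -8.6]
1.2 [ -4.  -32.7   0.4] [ -0.2   0.  -11.5]
1.25 [ -5.8 -40.8   0.4] [ -0.2   0.  -14.4]
1.3 [ -8.1 -48.7   0.4] [ -0.2  -0.  -17.2]
1.35 [-10.7 -56.5   0.5] [ -0.2  -0.  -20.1]
1.4 [-13.7 -64.2   0.5] [ -0.2  -0.  -23. ]
```

View pics/s5.png

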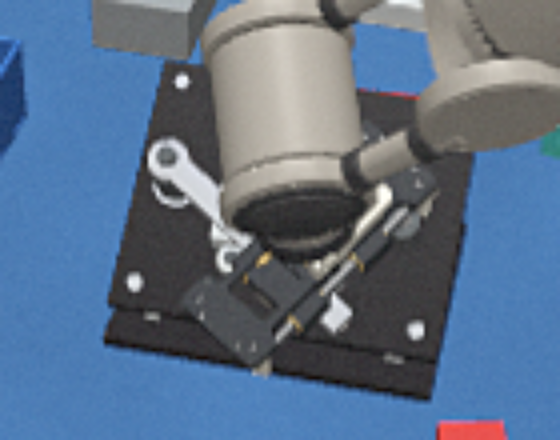

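The hold-down arm follows and is at about 0.95 rad, with its end at crop (338,313). I continue to 1.4.

{"op": "move_arm", "data": {
  "deltas": [
    {"x": -0.0009,"y": -0.0082,"z": 0,"wx": 0,"wy": 0,"wz": -2.9,"hand": 0.33},
    {"x": -0.0015,"y": -0.0164,"z": 0,"wx": 0,"wy": 0,"wz": -5.8,"hand": 0.33},
    {"x": -0.0025,"y": -0.0246,"z": 0,"wx": 0,"wy": 0,"wz": -8.6,"hand": 0.33},
    {"x": -0.004,"y": -0.0327,"z": 0,"wx": 0,"wy": 0,"wz": -11.5,"hand": 0.33},
    {"x": -0.0058,"y": -0.0408,"z": 0,"wx": 0,"wy": 0,"wz": -14.4,"hand": 0.33},
    {"x": -0.0081,"y": -0.0487,"z": 0,"wx": 0,"wy": 0,"wz": -17.2,"hand": 0.33},
    {"x": -0.0107,"y": -0.0565,"z": 0,"wx": 0,"wy": 0,"wz": -20.1,"hand": 0.33},
    {"x": -0.0137,"y": -0.0642,"z": 0,"wx": 0,"wy": 0,"wz": -23,"hand": 0.33}
  ]
}}

```text
time: 16.9
tool_pos: [0.467, -0.2079, 0.1349]
tool_rot: [-2.621, 0.084, 3.005]
contact_force: [-0.3, 1.2, -1.6]
opening: 0.0303
```

Run:
```python
from fit import *
s=monitor.observe();T=Ro.from_euler("xyz",s["tool_rot"]).as_matrix();print("F tool",T.T@s["contact_force"],s["torque"],s["qpos"])
delta(*knob(1.4,.068,-np.pi/2));table([1.45,1.5,1.55,1.58,1.6])
```

```text
F tool [0.606  1.7327 0.794 ] [ 0.5799 -0.0687  0.0138] [-0.2663  0.4053  1.8587 -0.6976  0.8539 -1.2151]
pos [ 0.467  -0.2079  0.1349] d mm [-0.1907 -0.5444  0.3304] rot deg [-0.2214 -0.1005 -0.0184] op 0.030264076762153147 F [-0.3188  1.1618 -1.5964] t 16.9
1.45 [-0.4 -8.8  0.4] [-0.2 -0.1 -2.9]
1.5 [ -1.  -17.    0.4] [-0.2 -0.1 -5.7]
1.55 [ -2.1 -25.2   0.4] [-0.2 -0.1 -8.6]
1.58 [ -2.9 -30.1   0.4] [ -0.2  -0.1 -10.3]
1.6 [ -3.5 -33.3   0.5] [ -0.2  -0.1 -11.5]
```

{"op": "move_arm", "data": {
  "deltas": [
    {"x": -0.0004,"y": -0.005,"z": 0,"wx": 0,"wy": 0,"wz": -1.7,"hand": 0.33},
    {"x": -0.0004,"y": -0.009,"z": 0,"wx": 0,"wy": 0,"wz": -2.9,"hand": 0.33},
    {"x": -0.0007,"y": -0.013,"z": 0,"wx": 0,"wy": 0,"wz": -4.3,"hand": 0.33},
    {"x": -0.001,"y": -0.017,"z": 0,"wx": 0,"wy": 0,"wz": -5.7,"hand": 0.33},
    {"x": -0.0015,"y": -0.021,"z": 0,"wx": 0,"wy": 0,"wz": -7.2,"hand": 0.33},
    {"x": -0.0021,"y": -0.025,"z": 0,"wx": 0,"wy": 0,"wz": -8.6,"hand": 0.33},
    {"x": -0.0025,"y": -0.028,"z": 0,"wx": 0,"wy": 0,"wz": -9.5,"hand": 0.33}
  ]
}}

```text
time: 17.77
tool_pos: [0.4652, -0.2323, 0.1492]
tool_rot: [-2.614, 0.001, -3.136]
contact_force: [-1.7, 1.3, -0.9]
opening: 0.0304
```

Run:
```python
from fit import *
s=monitor.observe();T=Ro.from_euler("xyz",s["tool_rot"]).as_matrix();print("F tool",T.T@s["contact_force"],s["torque"],s["qpos"])
delta(*knob(1.571,.068,-np.pi/2))
```

```text
F tool [1.7244 1.5515 0.1551] [ 0.6651  0.1725 -0.0819] [-0.3177  0.3856  1.8396 -0.6821  0.8583 -1.4532]
pos [ 0.4652 -0.2323  0.1492] d mm [ 0.2472 -0.3462  0.5028] rot deg [-0.2329 -0.1373 -0.3697] op 0.030385204248608112 F [-1.731   1.2518 -0.9171] t 17.775
```

{"op": "move_arm", "data": {
  "deltas": [
    {"x": 0,"y": -0.0015,"z": 0,"wx": 0,"wy": 0,"wz": 0,"hand": 0.33},
    {"x": 0,"y": -0.003,"z": 0,"wx": 0,"wy": 0,"wz": 0,"hand": 0.33},
    {"x": 0,"y": -0.0045,"z": 0,"wx": 0,"wy": 0,"wz": 0,"hand": 0.33}
  ]
}}

```text
time: 18.15
tool_pos: [0.4656, -0.2358, 0.1513]
tool_rot: [-2.615, 0.003, -3.137]
contact_force: [0.0, 8.0, -2.0]
opening: 0.0301
```

Run:
```python
from fit import *
s=monitor.observe();T=Ro.from_euler("xyz",s["tool_rot"]).as_matrix();print("F tool",T.T@s["contact_force"],s["torque"])
delta(*knob(1.571,.068,-np.pi/2))
```

```text
F tool [-0.0503  7.9566 -2.2586] [1.6813 0.0229 0.0372]
pos [ 0.4656 -0.2358  0.1513] d mm [0.6654 3.7676 0.5684] rot deg [-0.1803 -0.0808 -0.4813] op 0.03013166527563834 F [ 0.0169  8.0138 -2.0474] t 18.15
```

{"op": "move_arm", "data": {
  "deltas": [
    {"x": 0,"y": -0.001,"z": 0,"wx": 0,"wy": 0,"wz": 0,"hand": 0.33},
    {"x": 0,"y": -0.002,"z": 0,"wx": 0,"wy": 0,"wz": 0,"hand": 0.33},
    {"x": 0,"y": -0.003,"z": 0,"wx": 0,"wy": 0,"wz": 0,"hand": 0.33}
  ]
}}

```text
time: 18.52
tool_pos: [0.4656, -0.2361, 0.1513]
tool_rot: [-2.619, 0.003, -3.136]
contact_force: [1.0, 16.9, -5.0]
opening: 0.0304
```

Run:
```python
from fit import *
s=monitor.observe();T=Ro.from_euler("xyz",s["tool_rot"]).as_matrix();print("F tool",T.T@s["contact_force"],s["torque"])
delta(*knob(1.571,.068,-np.pi/2))
```

```text
F tool [-1.0943 17.1103 -4.0915] [ 3.3164 -0.2351  0.1031]
pos [ 0.4656 -0.2361  0.1513] d mm [0.6044 3.989  0.4629] rot deg [ 0.0595 -0.0673 -0.4596] op 0.03036221802968636 F [ 1.0187 16.8746 -4.9911] t 18.525
```

It moved only 0.2 mm for a 3 mm command, with force rising to 17 N. That is the hard stop. Ease off, open and withdraw along n.

{"op": "move_arm", "data": {
  "deltas": [
    {"x": 0,"y": 0.003,"z": 0,"wx": 0,"wy": 0,"wz": 0,"hand": 0.35},
    {"x": 0,"y": 0.005,"z": 0,"wx": 0,"wy": 0,"wz": 0,"hand": 0.5},
    {"x": 0,"y": 0.005,"z": 0,"wx": 0,"wy": 0,"wz": 0,"hand": 0.6},
    {"x": 0,"y": 0.005,"z": 0,"wx": 0,"wy": 0,"wz": 0,"hand": 0.6},
    {"x": 0,"y": 0.005,"z": -0.01,"wx": 0,"wy": 0,"wz": 0,"hand": 0.6},
    {"x": 0,"y": 0.005,"z": -0.04,"wx": 0,"wy": 0,"wz": 0,"hand": 0.6},
    {"x": 0,"y": 0.005,"z": -0.08,"wx": 0,"wy": 0,"wz": 0,"hand": 0.6},
    {"x": 0,"y": 0.005,"z": -0.12,"wx": 0,"wy": 0,"wz": 0,"hand": 0.6}
  ]
}}

```text
time: 19.52
tool_pos: [0.4649, -0.1733, 0.2559]
tool_rot: [-2.614, 0.003, -3.136]
contact_force: [0.7, -0.4, 1.1]
opening: 0.0552
```

{"op": "move_arm", "data": {
  "deltas": [
    {"x": 0.02,"y": 0,"z": -0.04,"wx": 0,"wy": 0,"wz": 0,"hand": 0.6},
    {"x": 0.07,"y": 0,"z": -0.06,"wx": 0,"wy": 0,"wz": 0,"hand": 0.6},
    {"x": 0.1,"y": 0,"z": -0.08,"wx": 0,"wy": 0,"wz": 0,"hand": 0.6},
    {"x": 0.1,"y": 0,"z": -0.08,"wx": 0,"wy": 0,"wz": 0,"hand": 0.6}
  ]
}}

```text
time: 20.02
tool_pos: [0.3638, -0.1337, 0.3251]
tool_rot: [-2.613, 0.007, -3.136]
contact_force: [0.5, 0.4, -0.0]
opening: 0.055
```

Run:
```python
from fit import *
s=monitor.observe();print(s["time"],s["tool_pos"],s["qpos"],s["contact_force"])
im,w=snap("scene","pics/s6.png");jm,q=snap("side","pics/d6.png")
o=np.zeros((500,800,3),np.uint8)
o[:360,:440]=cv2.resize(im[170:290,150:297,::-1],(440,360));o[:,445:]=cv2.resize(jm[110:320,190:340,::-1],(355,500))
cv2.imwrite("pics/e6.png",o)
for t in(1.45,1.51,1.571): 
  print(t,[proj(c,W(f,face(-r*np.cos(t),.1-r*np.sin(t),n))).round(1) for c in(P,Q) for r,n in((.165,.106),(.195,.056))])
```

```text
20.025 [ 0.3638 -0.1337  0.3251] [-0.1389 -0.0121  1.8057 -0.5431  1.2999 -1.578 ] [ 0.5002  0.4137 -0.0371]
1.45 [array([222.4, 213.7]), array([212.4, 224.2]), array([311.2, 163.4]), array([320.9, 172. ])]
1.51 [array([220. , 213.4]), array([209.6, 223.9]), array([312.1, 160.4]), array([321.9, 168.6])]
1.571 [array([217.7, 213.2]), array([206.8, 223.7]), array([312.8, 157.3]), array([322.7, 165. ])]
```

View pics/e6.png

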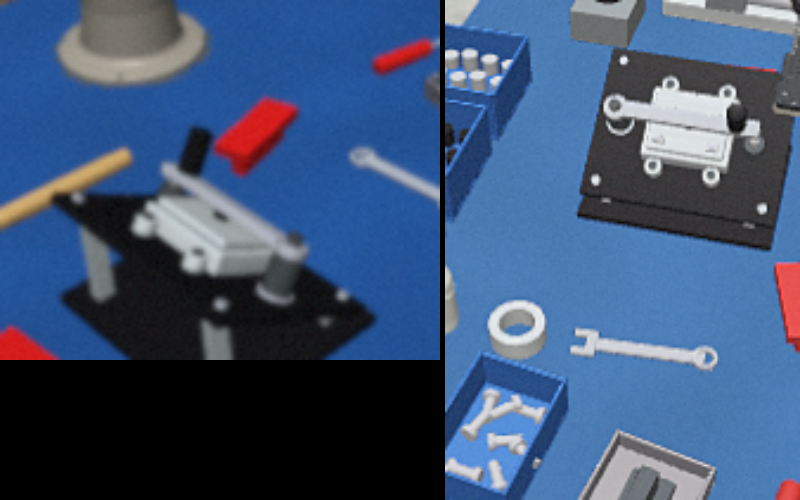

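In the side view the knob top is at about (313.4,157) and the bar end at (322,164). The model at 1.571 rad gives (312.8,157.3) and (322.7,165); at 1.51 rad it gives rows 160.4 and 168.6. So the arm is seated home, the gauge is in the tray, the bystanders in view look unmoved, and the robot is clear. I hand in.

```bash
python3 -c "
from cell import robot
print(robot.hand_in())"
```

```text
the job is handed in; nothing more can be done
None
```

I moved the steel gauge off the casting into the grey tray. I then swung the hold-down arm across to its stop, and handed the job in at about 20 s. No verdict was reported.

- **Gauge:** I gripped it by the rib, levelled it in the air and lowered it until it touched the tray floor at about 3 N before letting go. The close view afterwards shows it lying flat, clear of all the tray walls.
- **Hold-down arm:** I pushed the knob round in a loose finger cage until it hit a hard stop, moving only 0.2 mm as the force rose to 17 N. After I withdrew, the final side view matched the fully seated position (1.571 rad) to within about 1 px, and the detent peak (1.51 rad) was 3 to 5 px off. I read the angle from the picture; there was no direct joint reading.
- **Everything else:** No bystander or look-alike looked moved in the final pictures. I did not check every bystander separately: the can, mug and turquoise look-alike were outside those crops.
- **Disagreement:** The first fit of the fixture was off by about 2 mm along the slope. I corrected it from the wrist camera before the grasp. No check failed.

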